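# Swap the hob's wrong knob for its own and hold it pressed

### The arm

A 6-joint arm with a two-finger parallel gripper is mounted at the origin on a cart in front of the work surface, level with it; the furniture and walls round the work are solid. World frame = base frame: x ahead of the robot, y to its left, z up, the work surface at z = 0. Lengths are in m, angles in rad, forces in N, time in s.
With the tool pointing down it reaches from about 0.225 to 0.875 m from the base axis. Payload 3.4 kg.
Tool frame: the origin (TCP) lies on the centre line of the jaws, within the pads' length; the fingertips stand 17 mm ahead of it and the grasp point (between the pads) lies 2 mm behind it (nose_length is the distance from the TCP to the fingertips, in m); z points along the fingers, y is the line along which they close (so a half turn about z gives the same grasp; the last joint's range is limited). The gripper opens to 85 mm and grips with 20 to 120 N. Pads are 22 mm wide; open, the fingers measure 114 mm over their backs; the gripper's body (76 mm by 85 mm) begins 54 mm behind the grasp point. The pads swing forward as they close: fully open they stand 13 mm farther back than shut.
Start: joints at [-1.303, 0.276, 1.505, -0, 1.361, -0.121], TCP at [0.218, -0.532, 0.248] pointing down, gripper open.
Joint ranges: [-2.89, 2.89], [-0.75, 2.08], [0.22, 2.7], [-1.18, 4.32], [0.11, 2.71], [-2.7, 2.7]. Speed limits (rad/s): [2.57, 2.57, 3.14, 3.14, 3.14, 3.14].

### API

Orientations are given as a unit quaternion [w, x, y, z].
In Python, from rig import get_state, get_image, sign_off, find_in, place_of, nose_length gives the robot as it stands.
- The arm moves only by the tool apply_moves, never from a script. Its argument "deltas" is one flat list of numbers, 5 for each row, row after row: the finger opening in mm, from 0 to 85.4, then the shift along the tool's x, y, z in mm, then the turn about the tool's z in degrees. A call has 1 to 12 rows; each row is the pose to reach, as a shift and turn from the pose commanded when the call began, along the tool's axes at that moment; what a row does not reach only later rows make up. A row lasts 1/12 s, in which the tool goes at most 41.7 mm and 7.16 degrees, less where a joint would pass 70% of its speed; a pose out of reach is approached as far as the arm can. A call with a gripper value outside its range is refused whole. The fingers move at their own pace and stop on an object; "squeeze" is the grip in N (left out, the last holds). Time passes only in rows, so rows that repeat a pose let the fingers close. It gives the time, the measured TCP pose, the force, the opening and the grip force at its end, in the units of the state.
- get_state(): the state, without advancing time (a new reading comes with each control period).
- get_image(name): name is "scene" or "side" or "wrist"; returns a dict with "frame" (384x512x3 uint8, red, green, blue), "K" (3x3 intrinsics, pixels), "position" and "orientation" of the camera in the world. Camera axes: x right, y down, z forward; pixel columns grow to the right and rows downward; lengths in m; the calibration is good to about 2 mm. A picture is of the moment at which its call begins. There is no depth.
- sign_off(): hands the job in; it is judged then, once.
Trained networks look in a picture, given as the dict that the camera call returned (one of the last four; its "shot" number tells which), for a name from the list of things; names that differ only in an ending like _2 or _b are one class to them, and where a whole thing is asked for, a point or a joint stands for the part that bears it (a point fixed in the world has none). Each returns a list of dicts, best first, with "score" (0 to 1); they miss things now and then, are a little off and sometimes report something else, mostly with a low value. They report only what shows in the picture. A call takes as long as a camera call. They do not tell look-alikes from the thing itself.
- find_in(query, picture): "point" ([column, row] in pixels, amid what is visible of it).
- place_of(query, picture): "point" ([column, row] in pixels: a listed point, or the origin of a listed thing).
The state is a dict: "clock": time; "qpos": joint angles; "qd": joint speeds; "effort": joint torques, N m; "position": TCP position; "ee_rot": TCP orientation; "contact_force": force on the tool from outside, world axes, zero at the start; "moment": the same for the moment, N m; "width": finger opening in m; "gripper_force": force on a finger pad.
Only numpy, scipy, OpenCV 4.12 (cv2) and the standard library are available. Lean on these libraries where they do the work, as an engineer would, in place of code of your own. Each camera call takes 0.05 s, during which the arm holds its last target. There are 200 camera calls.

### The job

The gas hob wears the wrong control knob: swap the two knobs. Pull the black knob off the shaft and stand it upright on the blue board, then turn the white knob so that its flat-sided hole matches the D-shaped shaft, push it fully home, and press it down against the spring as far as it goes, as for lighting the burner. Finish while still holding the white knob pressed down, do not let it up again, and leave the mug, the salt shaker and the spice jar where they stand.

Things in the scene. Friction and masses are not known exactly. Their poses are not given: they have to be found in the camera images.
- hob: Low gas hob, 200 (x) x 280 (y) x 50 mm high, grey, steel top, fixed. Origin: centre of its underside. Burner at y +45 mm, its four black pan supports 75 mm above the worktop, out to 79 mm from its axis; control shaft upright at x 0, y -85 mm. A red dash on the top, 29 mm from the shaft along hob +x (away from the robot), shows where the shaft's flat and a fitted knob's pointer face.
- shaft_seat (a point): Top centre of the shaft's black collar (26 mm diameter), on which a fitted knob's underside rests; 58 mm above the worktop, moves with the shaft. z up, x towards the flat (= hob x). On it the brass D-shaft: 14 mm tall, 14 mm diameter, flat 3.5 mm from the axis on the +x side, top 3 mm chamfered by 1.5 mm. The shaft cannot turn.
- shaft (a joint): How far the shaft is pressed down, m: 0 up, 0.006 fully down at a hard stop. Spring: it starts to yield at 4 N and needs 8.8 N at the stop; it springs back when let go.
- white_knob: White hob knob, loose, 50 g, 40 mm tall, on the blue board, hole down, turned up to about 80 degrees either way from the shaft's direction. Origin: centre of underside, z up. Round skirt 42 mm diameter, 20 mm high; on it a straight grip bar along the knob's x, 38 mm long, 14 mm wide, 20 to 40 mm above the underside. Red pointer line on the bar's +x end. Hole: see the pointer's entry.
- white_pointer (a point): Top of the pointer end of the white knob's bar: x +19 mm, y 0, 40 mm above the underside. The D-shaped hole in the underside has its flat on this side (+x), 4.5 mm from the axis; it is 16 mm in diameter and 16 mm deep, 1 mm clearance all round, and slides on only if turned within about 9 degrees of the shaft.
- black_knob: Black knob with a white pointer line, loose, 50 g, the same shape, size, hole and axes as the white knob. At first it sits loosely on the shaft, its underside on the collar, pointer to the hob's +x; it lifts straight off (14 mm).
- blue_board: Thin blue chopping board, 190 (x) x 270 (y) x 9 mm, fixed to the worktop. Origin: centre of its underside. The white knob stands on its half with negative board y (y 0 to -85 mm, x within 30 mm of the middle); the other half is free. A wall cabinet hangs behind it, right of world y 0, from about world x 0.6 m back, 0.44 m above the worktop: keep the arm clear of it.
- mug_2: White mug, 83 x 115 x 94 mm, behind the hob; origin at the centre of its underside. Leave alone.
- mill_1: Small salt shaker with grey top, 44 mm diameter, 90 mm tall; origin at the centre of its underside. Leave alone.
- spice_jar_1: Small spice jar with dark cap, 44 mm diameter, 105 mm tall; origin at the centre of its underside. Leave alone.
Not all that is in view belongs to the job. Of the things shaped like the black_knob, the black one is meant.

How it is judged:
By the outcome, as a careful person would: the job done as asked, in the order asked, and still so for the second after the job is handed in, while the arm keeps its last pose, push and grip.
It also fails if it takes over 54 s, if anything falls off the work surface, if the arm or the gripper's body presses on something with over 40 N, if the wrist force passes 120 N, or if a joint passes its speed limit or range.

## Working session

There is one attempt and no reset: what is moved stays moved. The work goes in short steps, Python scripts to look and compute and a tool call to move; the robot and the scene stay as the last step left them, time stands still between calls to the robot, and variables do not carry over. Pictures are saved under pics/ and viewed, at most 10 in all, crops included, and the job is handed in when it is done.

Besides the shell and the picture viewer there is one more tool, called after "Emit:" as name(argument=value, ...) on one line, values as JSON. apply_moves: Moves the arm, as the interface text tells. Its arguments: {"type":"object","properties":{"deltas":{"type":"array"},"squeeze":{"type":"number"}},"required":["deltas"]}

```bash
mkdir -p pics; ls; cat > h.py <<'E'
import numpy as np, cv2
from scipy.spatial.transform import Rotation as R
from rig import *
def rot(q): return R.from_quat([q[1],q[2],q[3],q[0]]).as_matrix()
def ray(im,p):
    d=rot(im["orientation"])@np.linalg.solve(im["K"],[p[0],p[1],1.]); return np.array(im["position"]),d
def at_z(im,p,z):
    o,d=ray(im,p); return o+d*(z-o[2])/d[2]
def proj(im,X):
    c=rot(im["orientation"]).T@(np.array(X)-im["position"]); u=im["K"]@c; return u[:2]/u[2]
def tri(a,p,b,q):
    o1,d1=ray(a,p);o2,d2=ray(b,q)
    s=np.linalg.lstsq(np.c_[d1,-d2],o2-o1,rcond=None)[0]
    return (o1+s[0]*d1+o2+s[1]*d2)/2, np.linalg.norm(o1+s[0]*d1-o2-s[1]*d2)
def save(im,n,crop=None,f=1):
    a=im["frame"][:,:,::-1]
    if crop: a=a[crop[1]:crop[3],crop[0]:crop[2]]
    cv2.imwrite("pics/"+n,cv2.resize(a,None,fx=f,fy=f,interpolation=cv2.INTER_CUBIC))
E
python3 - <<'E'
from h import *
np.set_printoptions(precision=3,suppress=True)
a=get_image("scene");b=get_image("side")
print(a["position"],b["position"],nose_length, get_state())
for im,n in((a,"scene"),(b,"side")):
    save(im,n+"0.png",f=1.5)
    for q in ["hob","shaft_seat","white_knob","white_pointer","black_knob","blue_board","mug_2","mill_1","spice_jar_1"]:
        print(n,q,[(np.round(r["point"],1),round(r["score"],2)) for r in place_of(q,im)[:4]])
E
```

```text
pics
[-0.185 -0.663  0.586] [ 0.53  -0.904  0.72 ] 0.017 {'clock': 0.1, 'qpos': array([-1.303,  0.277,  1.506, -0.   ,  1.361, -0.121]), 'qd': array([-0.001, -0.002, -0.005, -0.001, -0.001, -0.   ]), 'effort': array([ -0.   , -41.77 , -24.641,  -0.   ,   0.006,  -0.   ]), 'position': array([ 0.218, -0.532,  0.248]), 'ee_rot': array([-0.001,  0.981,  0.193, -0.   ]), 'contact_force': array([-0.206, -0.143,  0.459]), 'moment': array([-0.021, -0.043,  0.021]), 'gripper_force': 0.0, 'width': 0.08495750886474437}
scene hob [(array([160.9, 196.8]), 0.59)]
scene shaft_seat [(array([236.4, 170.3]), 0.4)]
scene white_knob [(array([329.8, 277.3]), 0.58)]
scene white_pointer [(array([333.4, 258.8]), 0.54)]
scene black_knob [(array([189.3, 239.9]), 0.87), (array([232.3, 232.4]), 0.77), (array([173. , 187.5]), 0.61), (array([218.1, 217.1]), 0.5)]
scene blue_board [(array([311.7, 269.7]), 0.57)]
scene mug_2 [(array([237.3, 174.1]), 0.82)]
scene mill_1 [(array([271.3, 178.9]), 0.64), (array([160.9, 192.3]), 0.27)]
scene spice_jar_1 [(array([311.9, 190.5]), 0.93)]
side hob [(array([223.6, 151.6]), 0.59)]
side shaft_seat []
side white_knob [(array([315.3, 185.9]), 0.65), (array([204.3, 302.4]), 0.64)]
side white_pointer [(array([213.2, 286.5]), 0.76)]
side black_knob [(array([217. , 209.2]), 0.68), (array([214.2, 150.2]), 0.63), (array([184. , 199.5]), 0.56), (array([226.1, 196.5]), 0.46)]
side blue_board [(array([213.5, 283.4]), 0.68)]
side mug_2 [(array([312. , 162.7]), 0.62)]
side mill_1 [(array([314.1, 184.7]), 0.58)]
side spice_jar_1 [(array([210.4, 285.8]), 0.74), (array([332.9, 221.9]), 0.5)]
```

View pics/scene0.png

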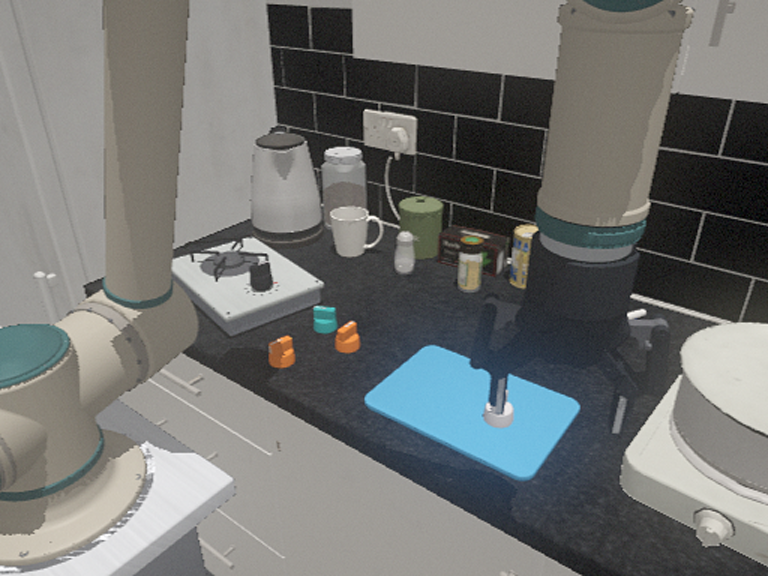

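View pics/side0.png

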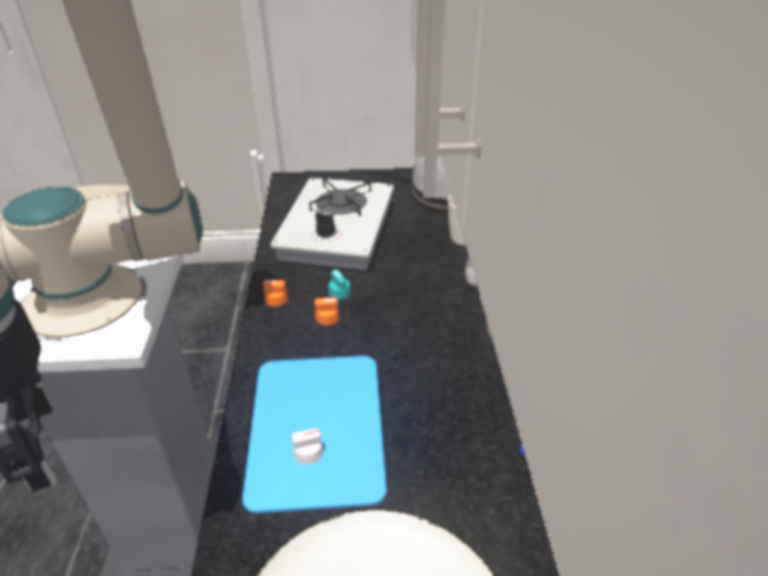

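The scene view shows the black knob on the hob at full-resolution pixel (174,185). The look-alikes are orange knobs at (188,235) and (231,225) and a teal one at (216,213). The white knob is on the board at (332,275). In the side view, black is at (217,150) and white at (204,297). I choose the black knob on the hob and check it in a crop.

```bash
python3 - <<'E'
from h import *
np.set_printoptions(precision=3,suppress=True)
a=get_image("scene");b=get_image("side")
A=[r for r in place_of("black_knob",a) if r["point"][1]<200][0]["point"]
B=[r for r in place_of("black_knob",b) if r["point"][1]<170][0]["point"]
print("black",tri(a,A,b,B),at_z(a,A,.058),at_z(b,B,.058))
A=place_of("white_knob",a)[0]["point"];B=[r for r in place_of("white_knob",b) if r["point"][1]>250][0]["point"]
print("white",tri(a,A,b,B),at_z(a,A,.009),at_z(b,B,.009))
A2=place_of("white_pointer",a)[0]["point"];B2=place_of("white_pointer",b)[0]["point"]
print("wp",tri(a,A2,b,B2),at_z(a,A2,.049),at_z(b,B2,.049))
for q in("hob","blue_board"):
  A=place_of(q,a)[0]["point"];B=place_of(q,b)[0]["point"]
  print(q,tri(a,A,b,B),at_z(a,A,0),at_z(b,B,0))
# board corners by colour
for im in(a,b):
  h=cv2.cvtColor(im["frame"],cv2.COLOR_RGB2HSV);m=cv2.inRange(h,(95,120,80),(112,255,255))
  m=cv2.morphologyEx(m,cv2.MORPH_OPEN,np.ones((3,3)))
  c=max(cv2.findContours(m,0,2)[0],key=cv2.contourArea)
  P=np.array([at_z(im,p[0],.009)[:2] for p in c],np.float32);print("board",cv2.minAreaRect(P))
s=np.vstack([cv2.resize(a["frame"][150:220,120:240],None,fx=4,fy=4,interpolation=2),cv2.resize(b["frame"][110:180,160:280],None,fx=4,fy=4,interpolation=2)])
cv2.imwrite("pics/crop1.png",s[:,:,::-1])
E
```

```text
black (array([0.458, 0.108, 0.068]), np.float64(0.012963111296356359)) [0.462 0.111 0.058] [0.456 0.136 0.058]
white (array([ 0.443, -0.377,  0.01 ]), np.float64(0.00010974023341411847)) [ 0.443 -0.377  0.009] [ 0.443 -0.377  0.009]
wp (array([ 0.462, -0.37 ,  0.044]), np.float64(0.0005424183441814833)) [ 0.456 -0.373  0.049] [ 0.463 -0.373  0.049]
hob (array([ 0.474,  0.2  , -0.001]), np.float64(0.009099869264267304)) [0.469 0.191 0.   ] [0.474 0.207 0.   ]
blue_board (array([ 0.464, -0.323, -0.007]), np.float64(0.0014632296222315511)) [ 0.455 -0.328  0.   ] [ 0.465 -0.328  0.   ]
board ((0.4497426152229309, -0.3305761516094208), (0.19819097220897675, 0.27282583713531494), 1.2525334358215332)
board ((0.4554159939289093, -0.32933181524276733), (0.1949591338634491, 0.2772161662578583), 1.092566728591919)
```

View pics/crop1.png

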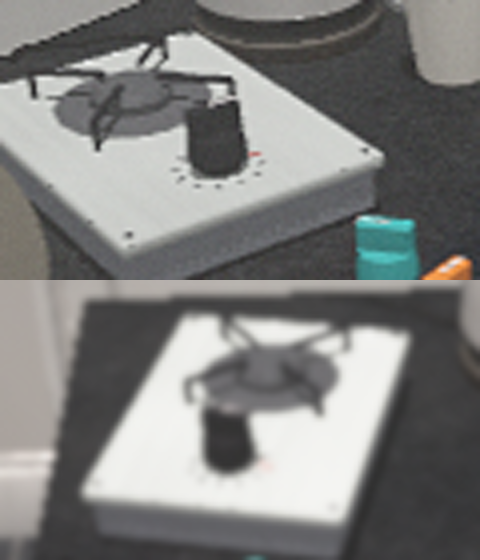

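The crop confirms the choice: the black knob sits on the hob next to the red dash, with the board and white knob where expected. I'm moving above it now.

Emit:
apply_moves(deltas=[45, 226, -255, 0, 12, 45, 226, -255, 0, 12, 45, 226, -255, 0, 12, 45, 226, -255, 0, 12, 45, 452, -511, 0, 25, 45, 452, -511, 0, 25, 45, 452, -511, 0, 25, 45, 452, -511, 0, 25, 45, 452, -511, 0, 25, 45, 452, -511, 0, 25, 45, 452, -511, 0, 25, 45, 452, -511, 0, 25])

```text
clock: 2.6
position: [0.3817, -0.0612, 0.2488]
ee_rot: [0.0, 1.0, -0.024, 0.001]
contact_force: [1.1, -1.1, -0.7]
width: 0.0449
gripper_force: 0.0
```

Emit:
apply_moves(deltas=[45, 0, 0, 0, 0])

```text
clock: 2.68
position: [0.3829, -0.0559, 0.2487]
ee_rot: [-0.002, 1.0, -0.019, 0.001]
contact_force: [-0.3, -1.0, -0.2]
width: 0.0449
gripper_force: 0.0
```

Emit:
apply_moves(deltas=[45, 51, -173, 0, 0, 45, 51, -173, 0, 0, 45, 51, -173, 0, 0, 45, 51, -173, 0, 0, 45, 51, -173, 0, 0, 45, 51, -173, 0, 0])

```text
clock: 3.18
position: [0.4418, 0.1102, 0.2482]
ee_rot: [-0.001, 1.0, -0.021, 0.0]
contact_force: [0.1, -0.4, -0.4]
width: 0.0448
gripper_force: 0.0
```

```bash
python3 - <<'E'
from h import *
np.set_printoptions(precision=3,suppress=True)
w=get_image("wrist");s=get_state();print(s["position"],s["ee_rot"],s["clock"],w["position"],rot(w["orientation"]))
save(w,"w1.png",f=1.5)
for q,z in(("black_knob",.058),("hob",0),("shaft_seat",.058)):
  for r in place_of(q,w)[:3]: print(q,r["point"],r["score"],at_z(w,r["point"],z))
h=cv2.cvtColor(w["frame"],cv2.COLOR_RGB2HSV);m=cv2.inRange(h,(0,110,90),(6,255,255))|cv2.inRange(h,(174,110,90),(180,255,255))
n,l,st,c=cv2.connectedComponentsWithStats(m)
for i in range(1,n):
  if st[i,4]>6: print("red",c[i],st[i,4],at_z(w,c[i],.05))
E
```

```text
[0.441 0.108 0.248] [ 0.     1.    -0.022 -0.   ] 3.2333 [0.517 0.107 0.374] [[-0.042 -0.955 -0.295]
 [-0.999  0.04   0.013]
 [-0.001  0.295 -0.956]]
black_knob [342.5, 210.4] 0.9 [0.388 0.003 0.058]
black_knob [248.4, 159.5] 0.86 [0.459 0.12  0.058]
black_knob [393.1, 141.3] 0.81 [ 0.473 -0.052  0.058]
hob [186.5, 140.0] 0.62 [0.479 0.206 0.   ]
red [252.5 133. ] 12 [0.489 0.113 0.05 ]
```

View pics/w1.png

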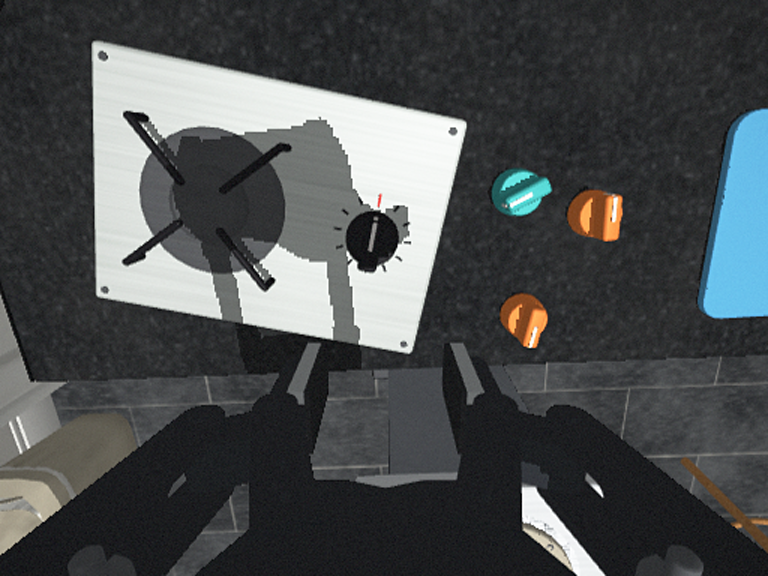

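The wrist view shows the black knob at (248,157) with the red dash at (252,133). The hob is turned about -10°. I'll measure the yaw from the hob's top corners and take the knob centre from the round skirt.

```bash
python3 - <<'E'
from h import *
np.set_printoptions(precision=4,suppress=True)
w=get_image("wrist")
C=np.array([at_z(w,np.array(p)/1.5,.05)[:2] for p in((93,42),(466,122),(410,353),(97,297))])
print(C)
for i in range(4):
  d=C[(i+1)%4]-C[i];print(np.linalg.norm(d),np.degrees(np.arctan2(d[1],d[0])))
for i in(0,3): print("corner cross");
c=C.mean(0);
for y in(-10,-12,-8):
  t=np.radians(y);print(y,c,c+.085*np.array([np.sin(t),-np.cos(t)]))
h=cv2.cvtColor(w["frame"],cv2.COLOR_RGB2GRAY)[138:184,225:272];print((h<40).sum())
# brute: predicted pixels of the knob top line ends
for y in(-8,-11,-14):
  t=np.radians(y);x=np.array([np.cos(t),np.sin(t)]);k=np.array([.459,.119])
  print(y,[1.5*proj(w,[*(k+r*x),z]) for r,z in((0,.098),(.019,.098),(.029,.05))])
r=w["frame"][135:190,220:280];cv2.imwrite("pics/c2.png",cv2.resize(r[:,:,::-1],None,fx=9,fy=9,interpolation=2))
E
```

```text
[[0.6071 0.3067]
 [0.5412 0.0398]
 [0.3507 0.0876]
 [0.4167 0.354 ]]
0.27488326464305896 -103.86716697766236
0.196422876635509 165.91337741508502
0.2744522335005539 76.08594760689336
0.19619711319487332 -13.960973017902438
corner cross
corner cross
-10 [0.4789 0.197 ] [0.4641 0.1133]
-12 [0.4789 0.197 ] [0.4612 0.1139]
-8 [0.4789 0.197 ] [0.4671 0.1129]
938
-8 [array([365.1049, 246.9651]), array([367.2332, 219.9607]), array([370.6795, 198.988 ])]
-11 [array([365.1049, 246.9651]), array([368.6687, 220.1311]), array([372.5744, 199.2165])]
-14 [array([365.1049, 246.9651]), array([370.0938, 220.3764]), array([374.455 , 199.5456])]
```

View pics/c2.png

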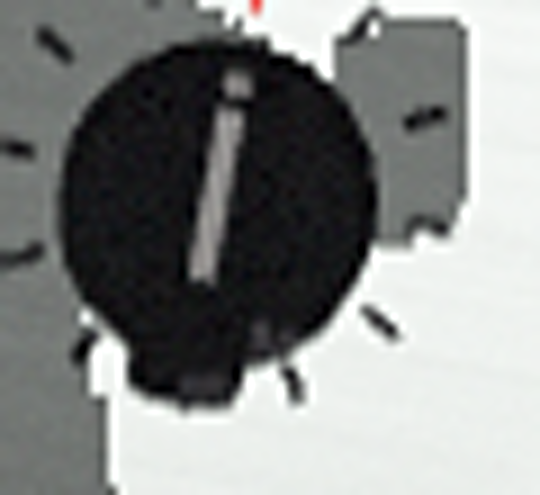

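Emit:
apply_moves(deltas=[45, 18, -8, 30, 6, 45, 18, -8, 60, 11.5, 45, 18, -8, 95, 11.5, 45, 18, -8, 110, 11.5, 45, 18, -8, 110, 11.5, 45, 18, -8, 110, 11.5])

```text
clock: 3.93
position: [0.4588, 0.1132, 0.1381]
ee_rot: [0.0, 0.992, -0.125, -0.001]
contact_force: [-0.4, -0.7, -0.9]
width: 0.045
gripper_force: 0.0
```

```bash
python3 - <<'E'
from h import *
np.set_printoptions(precision=4,suppress=True)
w=get_image("wrist");s=get_state();print(s["position"],s["ee_rot"])
save(w,"w3.png")
for r in place_of("black_knob",w)[:3]: print(r["point"],r["score"],at_z(w,r["point"],.058))
p=s["position"];print("tips mid",proj(w,p+[0,0,-.017]),"knob pred top/ base",proj(w,[.459,.1155,.098]),proj(w,[.459,.1155,.058]))
E
```

```text
[0.4598 0.1136 0.1392] [-0.0001  0.9922 -0.1246  0.0007]
[249.4, 204.7] 0.97 [0.4592 0.1192 0.058 ]
[445.4, 126.9] 0.97 [ 0.4832 -0.0402  0.058 ]
[369.1, 123.9] 0.86 [0.4996 0.0154 0.058 ]
tips mid [255.6301 239.4337] knob pred top/ base [253.239  224.2853] [253.7666 203.9347]
```

View pics/w3.png

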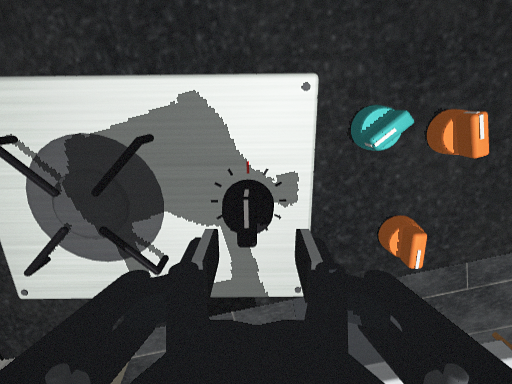

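The wrist view shows the yaw aligned. The knob's bar is at column 247 and the jaw centre at 256, so I shift about 6 mm to tool -y, go down and grip.

Emit:
apply_moves(deltas=[45, 0, -6, 15, 0, 45, 0, -6, 38, 0, 45, 0, -6, 38, 0, 0, 0, -6, 38, 0, 0, 0, -6, 38, 0, 0, 0, -6, 38, 0, 0, 0, -6, 38, 0, 0, 0, -6, 38, 0, 0, 0, -6, 38, 0], squeeze=25)

```text
clock: 4.78
position: [0.4618, 0.1202, 0.1014]
ee_rot: [-0.0, 0.992, -0.124, 0.002]
contact_force: [0.8, 0.4, 4.0]
width: 0.0132
gripper_force: 28.7
```

Emit:
apply_moves(deltas=[0, 0, 0, 0, 0, 0, 0, 0, 0, 0])

```text
clock: 4.95
position: [0.4618, 0.1202, 0.1009]
ee_rot: [-0.0, 0.992, -0.124, 0.001]
contact_force: [2.1, -0.4, 2.7]
width: 0.0134
gripper_force: 28.8
```

Emit:
apply_moves(deltas=[0, 0, 0, -10, 0, 0, 0, 0, -20, 0, 0, 0, 0, -30, 0, 0, 0, 0, -60, 0, 0, 0, 0, -90, 0, 0, 0, 0, -90, 0, 0, 0, 0, -90, 0])

```text
clock: 5.53
position: [0.4609, 0.1204, 0.1911]
ee_rot: [-0.0, 0.992, -0.124, 0.001]
contact_force: [-0.7, 0.2, -1.1]
width: 0.0135
gripper_force: 28.2
```

```bash
python3 - <<'E'
from h import *
np.set_printoptions(precision=4,suppress=True)
w=get_image("wrist");s=get_state();print(s["position"],s["ee_rot"],s["width"],s["gripper_force"],s["clock"])
save(w,"w4.png",f=1.5)
for q,z in(("shaft_seat",.058),("hob",0)):
  for r in place_of(q,w)[:3]: print(q,r["point"],r["score"],at_z(w,r["point"],z))
print(proj(w,[.4618,.1202,.058]),proj(w,s["position"]))
E
```

```text
[0.4597 0.1202 0.1898] [ 0.0001  0.9923 -0.1238 -0.0007] 0.013457421187872147 28.22190284729004 5.5833
shaft_seat [255.3, 186.6] 0.69 [0.4605 0.1219 0.058 ]
hob [187.2, 173.1] 0.87 [0.4811 0.2028 0.    ]
[256.562  184.9944] [257.4276 255.4833]
```

View pics/w4.png

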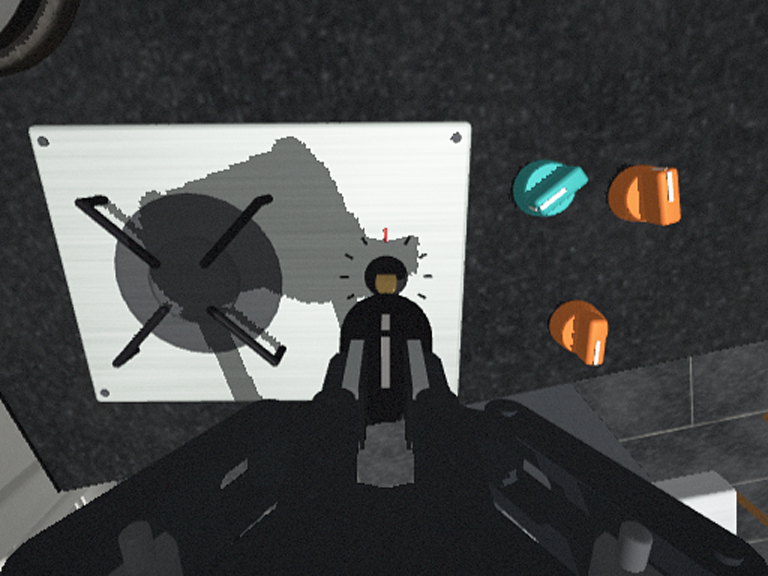

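The wrist view shows the black knob in the jaws and the bare brass D-shaft on its collar at (257,184), about (0.461, 0.1205), with the flat toward the dash. Next I carry the black knob to the free half of the board.

Emit:
apply_moves(deltas=[0, 22, 93, 0, 0, 0, 44, 186, 0, 0, 0, 44, 186, 0, 0, 0, 65, 279, 0, 0, 0, 87, 372, 0, 0, 0, 87, 372, 0, 0, 0, 87, 372, 0, 0, 0, 87, 372, 0, 0, 0, 87, 372, 0, 0, 0, 87, 372, 0, 0, 0, 87, 372, 0, 0, 0, 87, 372, 0, 0])

```text
clock: 6.68
position: [0.4525, -0.2609, 0.1887]
ee_rot: [-0.001, 0.992, -0.125, -0.002]
contact_force: [-0.3, 0.1, -0.8]
width: 0.0128
gripper_force: 28.2
```

Emit:
apply_moves(deltas=[0, 0, 0, 30, 0, 0, 0, 0, 60, 0, 0, 0, 0, 90, 0, 0, 0, 0, 115, 0, 0, 0, 0, 125, 0, 0, 0, 0, 125, 0, 0, 0, 0, 125, 0])

```text
clock: 7.27
position: [0.4537, -0.2606, 0.0655]
ee_rot: [-0.0, 0.992, -0.123, -0.0]
contact_force: [1.0, -0.3, 0.3]
width: 0.013
gripper_force: 28.2
```

Emit:
apply_moves(deltas=[0, 0, 0, 8, 0, 0, 0, 0, 11, 0, 0, 0, 0, 12, 0, 0, 0, 0, 13, 0, 0, 0, 0, 13, 0])

```text
clock: 7.68
position: [0.4537, -0.262, 0.053]
ee_rot: [0.0, 0.992, -0.124, 0.0]
contact_force: [-0.9, 0.0, 2.6]
width: 0.0132
gripper_force: 28.6
```

Emit:
apply_moves(deltas=[0, 0, 0, 1, 0, 0, 0, 0, 1, 0])

```text
clock: 7.85
position: [0.4537, -0.2621, 0.053]
ee_rot: [0.0, 0.992, -0.124, 0.001]
contact_force: [-1.7, 1.3, 9.5]
width: 0.0133
gripper_force: 29.5
```

Emit:
apply_moves(deltas=[24, 0, 0, 0, 0, 45, 0, 0, 0, 0, 45, 0, 0, 0, 0, 45, 0, 0, 0, 0, 45, 0, 0, -30, 0, 45, 0, 0, -60, 0, 45, 0, 0, -95, 0, 45, 0, 0, -95, 0, 45, 0, 0, -95, 0])

```text
clock: 8.6
position: [0.4547, -0.2627, 0.1483]
ee_rot: [0.001, 0.992, -0.124, 0.002]
contact_force: [-0.2, 1.1, -1.1]
width: 0.0451
gripper_force: 0.0
```

```bash
python3 - <<'E'
from h import *
np.set_printoptions(precision=4,suppress=True)
w=get_image("wrist");s=get_state();print(s["position"],s["ee_rot"],s["width"],s["clock"])
save(w,"w5.png",f=1.5)
for q,z in(("black_knob",.009),("white_knob",.009),("white_pointer",.049)):
  for r in place_of(q,w)[:3]: print(q,r["point"],r["score"],at_z(w,r["point"],z))
E
```

```text
[ 0.4535 -0.2618  0.1466] [ 0.0003  0.9923 -0.1238  0.0004] 0.044929389439810744 8.65
black_knob [257.4, 187.3] 0.97 [ 0.4517 -0.2631  0.009 ]
black_knob [93.9, 210.5] 0.96 [ 0.4695 -0.0879  0.009 ]
black_knob [82.0, 298.6] 0.7 [ 0.3693 -0.0274  0.009 ]
white_knob [369.6, 168.6] 0.94 [ 0.4428 -0.3788  0.009 ]
white_pointer [375.3, 158.5] 0.75 [ 0.4632 -0.3699  0.049 ]
```

View pics/w5.png

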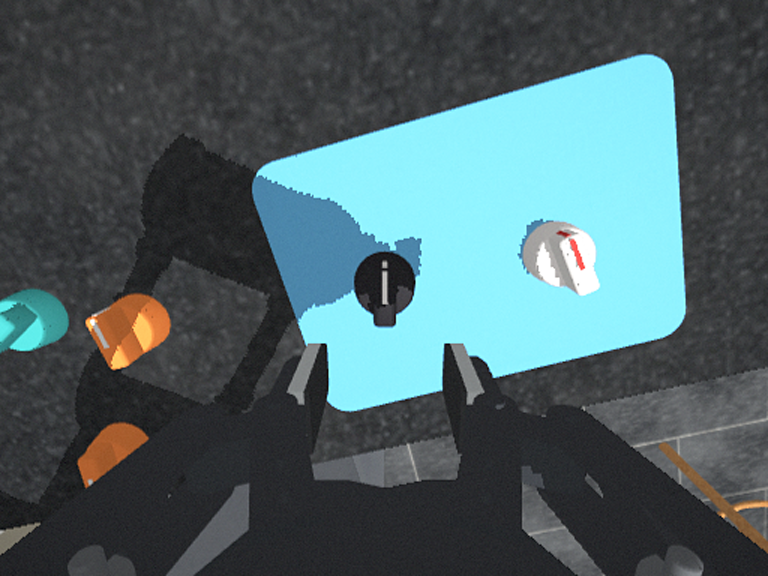

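The wrist view shows the black knob upright on the board at (257,187) and the white knob at (373,172), its pointer turned counter-clockwise to about +20 to +25°. I'm moving above it.

Emit:
apply_moves(deltas=[45, 10, 57, 0, -7, 45, 19, 115, 0, -14, 45, 19, 115, 0, -21, 45, 19, 115, 0, -28, 45, 19, 115, 0, -35, 45, 19, 115, 0, -38, 45, 19, 115, 0, -38, 45, 19, 115, 0, -38])

```text
clock: 9.47
position: [0.4431, -0.3774, 0.1449]
ee_rot: [-0.001, 0.979, 0.205, -0.001]
contact_force: [-0.2, 0.7, -0.9]
width: 0.0449
gripper_force: 0.0
```

```bash
python3 - <<'E'
from h import *
np.set_printoptions(precision=4,suppress=True)
w=get_image("wrist");s=get_state();print(s["position"],s["ee_rot"],s["width"],s["clock"])
Rt=rot(s["ee_rot"]);print("tool yaw",np.degrees(np.arctan2(Rt[1,0],Rt[0,0])))
for q,z in(("white_knob",.009),("white_pointer",.049)):
  for r in place_of(q,w)[:2]: print(q,r["point"],r["score"],at_z(w,r["point"],z), Rt.T@(at_z(w,r["point"],z)-s["position"]))
h=cv2.cvtColor(w["frame"],cv2.COLOR_RGB2HSV);m=cv2.inRange(h,(0,110,90),(6,255,255))|cv2.inRange(h,(174,110,90),(180,255,255))
m[:100]=0;m[:,:200]=0;m[:,320:]=0
P=np.argwhere(m>0)[:,::-1];print(len(P),P.min(0),P.max(0))
X=np.array([at_z(w,p,.049)[:2] for p in P]);l=cv2.fitLine(X.astype(np.float32),2,0,.01,.01).ravel();print("line",l,np.degrees(np.arctan2(l[1],l[0])))
save(w,"w6.png",(190,130,320,300),4)
E
```

```text
[ 0.4433 -0.3775  0.1452] [-0.0009  0.9787  0.2053 -0.0005] 0.0453162725308015 9.5167
tool yaw 23.698397778075208
white_knob [256.1, 184.6] 0.56 [ 0.4431 -0.3766  0.009 ] [ 0.0002 -0.0006  0.1362]
white_pointer [261.0, 180.0] 0.72 [ 0.4591 -0.3743  0.049 ] [0.0158 0.0037 0.0962]
80 [256 171] [263 198]
line [ 0.9715  0.2372  0.4537 -0.3757] 13.721436
```

View pics/w6.png

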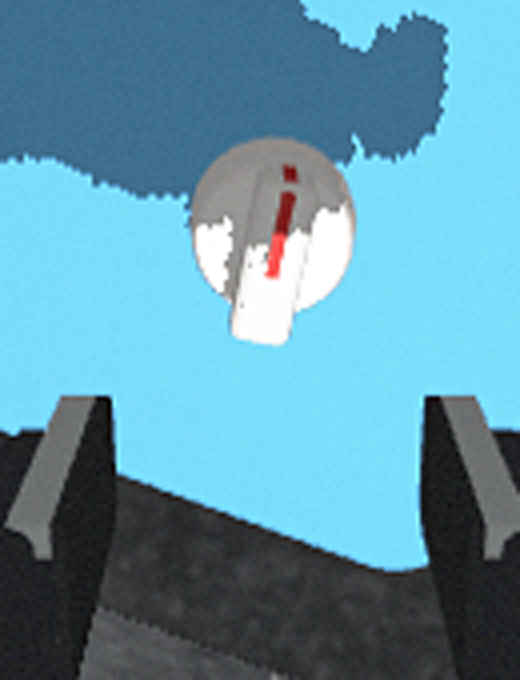

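The crop shows the white knob centred between the jaws. Its red pointer line lies at yaw of about 14°, so I turn +9.7°, go down and grip.

Emit:
apply_moves(deltas=[45, 1, 1, 30, 7, 45, 1, 1, 60, 9.7, 45, 1, 1, 80, 9.7, 45, 1, 1, 93, 9.7, 45, 1, 1, 93, 9.7, 45, 1, 1, 93, 9.7, 0, 1, 1, 93, 9.7, 0, 1, 1, 93, 9.7, 0, 1, 1, 93, 9.7, 0, 1, 1, 93, 9.7, 0, 1, 1, 93, 9.7, 0, 1, 1, 93, 9.7], squeeze=35)

```text
clock: 10.62
position: [0.4456, -0.3792, 0.0547]
ee_rot: [0.001, 0.992, 0.122, 0.001]
contact_force: [-0.4, 0.9, 6.0]
width: 0.0132
gripper_force: 36.9
```

Emit:
apply_moves(deltas=[0, 0, 0, 0, 0, 0, 0, 0, 0, 0, 0, 0, 0, -2, 0, 0, 0, 0, -30, 0, 0, 0, 0, -70, 0, 0, 0, 0, -110, 0, 0, 0, 0, -140, 0, 0, 0, 0, -140, 0, 0, 0, 0, -140, 0])

```text
clock: 11.37
position: [0.4457, -0.3791, 0.1955]
ee_rot: [0.002, 0.992, 0.123, 0.001]
contact_force: [-0.1, -0.9, -0.8]
width: 0.013
gripper_force: 36.1
```

```bash
python3 - <<'E'
from h import *
np.set_printoptions(precision=4,suppress=True)
w=get_image("wrist");s=get_state();print(s["position"],s["ee_rot"],s["width"],s["gripper_force"],s["clock"])
Rt=rot(s["ee_rot"]);print("tool yaw",np.degrees(np.arctan2(Rt[1,0],Rt[0,0])))
k=cv2.imread("pics/w4.png");a=cv2.resize(w["frame"][:,:,::-1],(768,576),interpolation=2)
cv2.imwrite("pics/cmp.png",cv2.resize(np.hstack([k[270:440,320:450],a[270:440,320:450]]),None,fx=3,fy=3))
E
```

```text
[ 0.4447 -0.3781  0.1935] [0.0001 0.9925 0.1225 0.0001] 0.013508663902545189 36.10929787158966 11.4167
tool yaw 14.075165477829293
```

View pics/cmp.png

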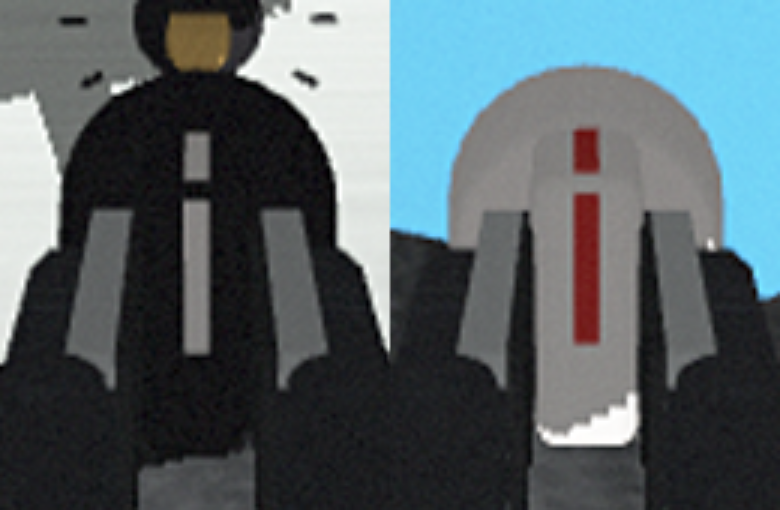

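Compare crop: the pointer is parallel to the jaws, and the white knob sits about 1 mm further along tool +x than the black one did. I carry it above the shaft.

Emit:
apply_moves(deltas=[0, 34, -120, -10, 7, 0, 34, -120, -10, 14, 0, 34, -120, -10, 14, 0, 68, -240, -10, 14, 0, 68, -240, -10, 21, 0, 68, -240, -10, 28, 0, 102, -360, -10, 28, 0, 102, -360, -10, 28, 0, 102, -360, -10, 28, 0, 137, -480, -10, 28, 0, 137, -480, -10, 28, 0, 137, -480, -10, 28], squeeze=60)

```text
clock: 12.42
position: [0.459, 0.1156, 0.2012]
ee_rot: [0.001, 0.993, -0.121, -0.002]
contact_force: [1.2, 0.2, -0.3]
width: 0.0121
gripper_force: 64.1
```

```bash
python3 - <<'E'
from h import *
np.set_printoptions(precision=4,suppress=True)
w=get_image("wrist")
s=get_state();print(s["position"],s["clock"]);Rt=rot(s["ee_rot"]);print("tool yaw",np.degrees(np.arctan2(Rt[1,0],Rt[0,0])))
print(Rt.T@(np.array([.4608,.1204,s["position"][2]])-s["position"]))
E
```

```text
[0.459  0.1235 0.2014] 12.4667
tool yaw -13.689240915854912
[ 0.0025  0.0026 -0.    ]
```

Emit:
apply_moves(deltas=[0, 1, 1, 15, 0.4, 0, 1, 1, 30, 0.4, 0, 1, 1, 30, 0.4, 0, 1, 1, 30, 0.4, 0, 1, 1, 30, 0.4])

```text
clock: 12.88
position: [0.4613, 0.1121, 0.1728]
ee_rot: [0.0, 0.992, -0.125, -0.001]
contact_force: [0.9, 0.2, 0.1]
width: 0.0122
gripper_force: 64.1
```

```bash
python3 - <<'E'
from h import *
np.set_printoptions(precision=4,suppress=True)
for i in range(3):
  w=get_image("wrist");s=get_state();p=s["position"];print(p);Rt=rot(s["ee_rot"])
print("yaw",np.degrees(np.arctan2(Rt[1,0],Rt[0,0])),Rt.T@(np.array([.4608,.1204,p[2]])-p),s["clock"])
for r in place_of("shaft_seat",w)[:1]: print(r["point"],r["score"],at_z(w,r["point"],.058))
print(proj(w,[.4615,.1202,.058]))
save(w,"w8.png",(200,120,310,270),4)
E
```

```text
[0.4618 0.1121 0.1733]
[0.462  0.1121 0.1737]
[0.4621 0.1121 0.1738]
yaw -14.372735318348514 [-0.0033 -0.0077 -0.    ] 13.0333
[248.4544 193.4111]
```

View pics/w8.png

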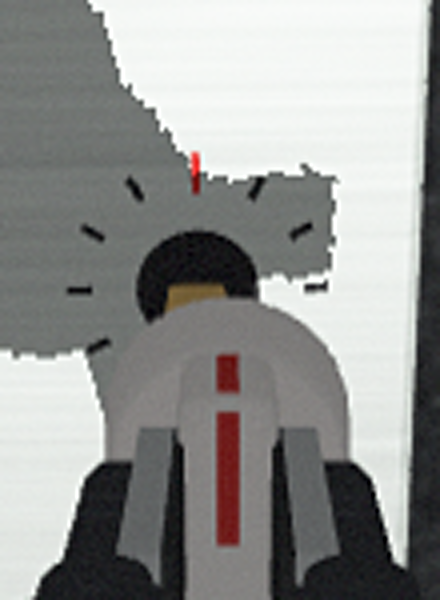

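The crop shows the shaft at column 249 and the knob's pointer at 257, parallel to the dash direction. That agrees with the state, so I correct by about -3 and -7.5 mm and go down.

Emit:
apply_moves(deltas=[0, -3, -7.5, 10, 0, 0, -3, -7.5, 20, 0, 0, -3, -7.5, 35, 0, 0, -3, -7.5, 35, 0, 0, -3, -7.5, 35, 0, 0, -3, -7.5, 35, 0])

```text
clock: 13.58
position: [0.4608, 0.1207, 0.1386]
ee_rot: [-0.0, 0.992, -0.125, 0.0]
contact_force: [0.7, -0.1, 0.6]
width: 0.0122
gripper_force: 64.1
```

```bash
python3 - <<'E'
from h import *
np.set_printoptions(precision=4,suppress=True)
w=get_image("wrist");s=get_state();p=s["position"];print(p);Rt=rot(s["ee_rot"])
print("yaw",np.degrees(np.arctan2(Rt[1,0],Rt[0,0])),Rt.T@(np.array([.4608,.1200,p[2]])-p),s["clock"])
f=w["frame"].astype(int);m=(f[...,0]>110)&(f[...,1]<60)
# columns: dash (rows far up) vs pointer line
ys,xs=np.nonzero(m);ok=(xs>200)&(xs<310);ys,xs=ys[ok],xs[ok]
for r in sorted(set(ys)): print(r,xs[ys==r].mean().round(1),end="; ")
E
```

```text
[0.4611 0.1207 0.1389]
yaw -14.323603633477186 [-0.0001  0.0008 -0.    ] 13.6333
162 257.0; 167 257.0; 172 257.0; 224 256.5; 225 256.5; 226 256.7; 227 256.5; 228 256.5; 229 256.5; 230 259.0; 231 256.5; 232 254.0; 233 257.5; 234 259.0; 235 256.5; 236 256.5; 237 254.0; 238 254.0; 239 254.0; 240 259.0; 242 259.0; 243 256.7; 244 256.5; 245 256.5; 246 256.5; 247 256.5; 248 256.5; 249 254.0; 250 256.7; 251 254.0; 252 259.0; 253 256.5; 254 254.0; 255 258.0;
```

Laterally aligned: the dash is at column 257 and the pointer at 256.5. Descending gently.

Emit:
apply_moves(deltas=[0, 0, 0, 8, 0, 0, 0, 0, 16, 0, 0, 0, 0, 20, 0, 0, 0, 0, 23, 0, 0, 0, 0, 26, 0, 0, 0, 0, 28, 0, 0, 0, 0, 28, 0])

```text
clock: 14.22
position: [0.4608, 0.1204, 0.1099]
ee_rot: [0.0, 0.992, -0.125, 0.0]
contact_force: [0.4, 0.2, -1.9]
width: 0.012
gripper_force: 64.1
```

Emit:
apply_moves(deltas=[0, 0, 0, 2, 0, 0, 0, 0, 4, 0, 0, 0, 0, 6, 0, 0, 0, 0, 6, 0])

```text
clock: 14.55
position: [0.4608, 0.1204, 0.1041]
ee_rot: [0.0, 0.992, -0.125, 0.0]
contact_force: [1.3, -0.8, -1.3]
width: 0.0117
gripper_force: 64.0
```

Emit:
apply_moves(deltas=[0, 0, 0, 1, 0, 0, 0, 0, 2, 0, 0, 0, 0, 2, 0])

```text
clock: 14.8
position: [0.4609, 0.1205, 0.1026]
ee_rot: [-0.0, 0.992, -0.125, 0.0]
contact_force: [1.0, -0.0, 4.2]
width: 0.012
gripper_force: 64.6
```

The knob seats at about 0.103, as predicted. Pressing down now.

Emit:
apply_moves(deltas=[0, 0, 0, 1, 0, 0, 0, 0, 2, 0, 0, 0, 0, 3, 0, 0, 0, 0, 4, 0, 0, 0, 0, 5, 0, 0, 0, 0, 5, 0])

```text
clock: 15.3
position: [0.4609, 0.1205, 0.0979]
ee_rot: [-0.0, 0.992, -0.125, 0.0]
contact_force: [0.7, -0.5, 8.1]
width: 0.0123
gripper_force: 65.2
```

Emit:
apply_moves(deltas=[0, 0, 0, 1, 0, 0, 0, 0, 1.5, 0, 0, 0, 0, 1.5, 0])

```text
clock: 15.55
position: [0.4609, 0.1206, 0.0977]
ee_rot: [-0.0, 0.992, -0.125, 0.001]
contact_force: [-1.9, -1.3, 17.7]
width: 0.012
gripper_force: 66.4
```

Emit:
apply_moves(deltas=[0, 0, 0, 0.5, 0, 0, 0, 0, 0.5, 0, 0, 0, 0, 0.5, 0, 0, 0, 0, 0.5, 0, 0, 0, 0, 0.5, 0, 0, 0, 0, 0.5, 0, 0, 0, 0, 0.5, 0, 0, 0, 0, 0.5, 0])

```text
clock: 16.22
position: [0.461, 0.1206, 0.0977]
ee_rot: [-0.0, 0.992, -0.125, 0.001]
contact_force: [-4.0, -0.8, 20.8]
width: 0.0122
gripper_force: 66.9
```

```bash
python3 - <<'E'
from h import *
np.set_printoptions(precision=4,suppress=True)
w=get_image("wrist");s=get_state();print(s["position"],s["contact_force"],s["width"],s["clock"])
b=get_image("scene")
for r in place_of("black_knob",b)[:5]: print(r["point"],r["score"],at_z(b,r["point"],.009))
f=w["frame"].astype(int);m=(f[...,0]>110)&(f[...,1]<60);ys,xs=np.nonzero(m[:,200:310]);print(ys.min(),ys.max(),xs.mean()+200)
for r in place_of("white_pointer",w)[:1]: print("wp",at_z(w,r["point"],.092))
E
```

```text
[0.461  0.1206 0.0977] [-3.9805 -1.9392 20.6171] 0.011984277059408218 16.2667
[186.4, 238.5] 0.86 [ 0.361  -0.0255  0.009 ]
[287.0, 254.6] 0.82 [ 0.4556 -0.2574  0.009 ]
[216.2, 216.2] 0.72 [ 0.4811 -0.0142  0.009 ]
[272.9, 179.4] 0.7 [ 0.7485 -0.0092  0.009 ]
[231.3, 236.1] 0.51 [ 0.4349 -0.1065  0.009 ]
174 255 256.5079365079365
wp [0.4793 0.1169 0.092 ]
```

The knob is at the hard stop: height steady at 0.0977 m, push steady at 21 N, well above the 8.8 N needed. The black knob is standing on the board. I'm handing in.

```bash
python3 -c "
from rig import sign_off
print(sign_off())"
```

```text
the job is handed in; nothing more can be done
None
```

The knobs are swapped and the job is handed in at about 16 s: the black knob stands on the blue board, and the white knob is on the shaft, still held pressed down at the stop with about 21 N. I moved nothing near the mug, salt shaker or spice jar but took no final look at them, and I viewed 11 pictures, one over the limit of 10.

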